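# Square a pile of brass backplates and clamp it for banding

### The job

Make the three brass backplates into one square pile on the toggle clamp's rest: lay the two loose ones, one after the other, on the plate already lying there, all edges lined up, setting them down rather than dropping them. Then bring the red handle all the way down until it locks, so that the rubber pad holds the pile ready for banding. Leave the other returned goods where they lie.

Things in the scene. Friction and masses are not known exactly. Their poses are not given: they have to be found in the camera images.
- plate_1: Brass door-handle backplate, flat bar 110 x 42 x 8 mm, 0.3 kg, dark round spindle hole in the middle, a screw hole near each end. Bottom of the pile: it already lies on the clamp's rest, a little off centre and askew, which is fine. Origin: middle of the underside; x along the length, y across the width, z up. The same either way round and either face up.
- plate_2: A second backplate, like plate_1 in size, look and axes, lying flat and loose on the bench. It and plate_3 may be stacked in either order.
- plate_3: A third backplate, like plate_1 in size, look and axes, lying flat and loose on the bench.
- clamp: Chrome toggle clamp and its rest on an aluminium plate, fixed to the bench. Origin: on the bench under the rest's middle; x level from the rest to the bracket and handle, z up. Aluminium plate: x -67 to 138 mm, 64 wide, 5 thick. Rest: black rubber, 118 x 52. Bracket: x 64 to 126, 67 high, 56 wide at the foot, 32 above. All its moving parts stay near the plane y = 0.
- rest_top (a point): Middle of the top of the black rest, 10 mm above the bench, where the pile lies; axes as clamp. A pile of three plates reaches 34 mm above the bench.
- clamp_bar (a joint): Turn of the chrome clamping bar (12 mm thick, 10 mm wide) that carries the pad: 0 swung up just past upright, its end 150 mm above the bench over the bracket and the pad clear of the rest; about 1.68 rad clamped on three plates, level over the rest, 59 mm above the bench. A link drives it from the handle.
- clamp_hinge (a point): Hinge axis of the red handle, 98 mm from the rest's middle along the clamp's x and 24 mm above the bench; the axis is along the clamp's y and does not move.
- clamp_grip (a point): Point on the centre line of the red handle grip, a round bar 17 mm thick, from 45 mm before to 37 mm beyond it. It moves on an arc of 108.7 mm radius about clamp_hinge in the clamp's x-z plane: up, 43 mm out from the hinge along x and 124 mm above the bench; fully down, 106 mm out and 47 mm above the bench. The bar tilts 52 degrees above level when up, 3 below when down.
- clamp_handle (a joint): Turn of the red handle: 0 fully up (clamp open, as it starts), growing as it is brought down, 0.953 rad at its lower stop. Dead centre is at 0.903 rad: beyond it the clamp locks and stays shut by itself. It takes 1 to 2 N at the grip, and 3 to 5 N from 0.7 rad on with three plates. Past 0.3 rad the bar's weight may carry it on, until the pad rests on the pile, not locked.
- clamp_pad: Round black rubber pad, 26 mm across, 9 mm thick, on the end of the clamping bar; origin: middle of its pressing face, z from that face back to the bar. Handle down, it sits over the rest's middle and presses on a pile of three plates with about 9 N; it does not reach a lower pile.
- phone: Bystander: black smartphone with a cracked screen, 72 x 148 x 8 mm, lying screen up; origin: middle of the underside, y along its length.
- door_handle: Bystander: brass lever door handle standing on its round 52 mm rose, 59 mm high; origin: middle of the rose's underside; the lever runs 112 mm out along its y.
- nozzle: Bystander: pink plastic hair dryer nozzle standing on its 52 mm round collar, 71 mm high, 72 mm wide along its y at the top; origin: middle of its underside.
- knob: Bystander: walnut drawer knob, 36 mm across, 31 mm high, standing on its foot; origin: middle of its underside.
Not all that is in view belongs to the job. What is shaped like the plate_3 but pink or purple is not meant.

How it is judged:
By the outcome, as a careful person would: the job done as asked, in the order asked, and still so for the second after the job is handed in, with the robot touching nothing.
It also fails if it takes over 51 s, if anything falls off the work surface, if the arm or the gripper's body presses on something with over 40 N, if the wrist force passes 120 N, or if a joint passes its speed limit or range.

### The arm

A 6-joint arm with a two-finger parallel gripper is mounted at the origin on the work surface. World frame = base frame: x ahead of the robot, y to its left, z up, the work surface at z = 0. Lengths are in m, angles in rad, forces in N, time in s.
With the tool pointing down it reaches from about 0.3 to 0.75 m from the base axis. Payload 8.5 kg.
Tool frame: the origin (TCP) lies on the centre line of the jaws, within the pads' length; the fingertips stand 19 mm ahead of it and the grasp point (between the pads) is the TCP (tips_ahead is the distance from the TCP to the fingertips, in m); z points along the fingers, y is the line along which they close (so a half turn about z gives the same grasp; the last joint's range is limited). The gripper opens to 88 mm and grips with 3 to 60 N. Pads are 18 mm wide; open, the fingers measure 123 mm over their backs; the gripper's body (75 mm by 187 mm) begins 45 mm behind the grasp point.
Start: joints at [-1.527, 0.381, 1.297, -0, 1.464, -0.215], TCP at [0.141, -0.532, 0.258] pointing down, gripper open.
Joint ranges: [-3.11, 3.11], [-0.89, 2.33], [0.22, 2.48], [-1.42, 4.56], [0.17, 2.85], [-2.88, 2.88]. Speed limits (rad/s): [2.39, 2.39, 3.14, 3.14, 3.14, 3.14].

### API

Orientations are given as a rotation vector (axis times angle).
In Python, from station import * gives the robot as it stands.
- The arm moves only by the tool jog_arm, never from a script. Its argument "plan" is a list of rows, each a list of 7 numbers: the shift along the world's x, y, z in units of 50 mm (1.0 is 50 mm), then the turn, a rotation vector about the world's x, y, z in units of 8 degrees (1.0 is 8 degrees), then the opening in per cent of the stroke, from 0 (shut) to 100 (fully open). In form: [[dx, dy, dz, wx, wy, wz, claw], ...]. A call has exactly 5 rows; each row shifts and turns the commanded pose from where the row before left it; what a row does not reach is not made up. A row lasts 1/10 s, in which the tool goes at most 50 mm and 8.59 degrees, less where a joint would pass 70% of its speed; a pose out of reach is approached as far as the arm can. A call is refused whole if a number of a shift passes 1 or a number of a turn 1, either way. A call with a gripper value outside its range is refused whole. The fingers move at their own pace and stop on an object; the grip force is fixed at half the most. Time passes only in rows, so rows that do not move let the fingers close, or fill a call up. It gives the time, the measured TCP pose, the force, the opening and the grip force at its end, in the units of the state.
- observe(): the state, without advancing time (a new reading comes with each control period).
- grab_frame(name): name is "side" or "top"; returns a dict with "color" (420x560x3 uint8, red, green, blue), "K" (3x3 intrinsics, pixels), "R" (3x3) and "t" (3): a world point X has camera coordinates R X + t. Camera axes: x right, y down, z forward; pixel columns grow to the right and rows downward; lengths in m; the calibration is good to about 2 mm. A picture is of the moment at which its call begins. There is no depth.
- finish_job(): hands the job in; it is judged then, once.
Trained networks look in a picture, given as the dict that the camera call returned (one of the last four; its "shot" number tells which), for a name from the list of things; names that differ only in an ending like _2 or _b are one class to them, and where a whole thing is asked for, a point or a joint stands for the part that bears it (a point fixed in the world has none). Each returns a list of dicts, best first, with "confidence" (0 to 1); they miss things now and then, are a little off and sometimes report something else, mostly with a low value. They report only what shows in the picture. A call takes as long as a camera call. They do not tell look-alikes from the thing itself.
- recognise(name, picture): "position" ([row, column] in pixels, amid what is visible of it).
- outline_of(name, picture): "mask" (420x560 bool, what is visible of it) and "position" ([row, column] in pixels, amid what is visible of it).
- spot_point(name, picture): "position" ([row, column] in pixels: a listed point, or the origin of a listed thing).
The state is a dict: "clock": time; "joint_pos": joint angles; "qd": joint speeds; "joint_efforts": joint torques, N m; "ee_pos": TCP position; "tcp_rot": TCP orientation; "wrist_force": force on the tool from outside, world axes, zero at the start; "ft_torque": the same for the moment, N m; "gripper_width": finger opening in m; "finger_force": force on a finger pad.
Only numpy, scipy, OpenCV 4.12 (cv2) and the standard library are available. Lean on these libraries where they do the work, as an engineer would, in place of code of your own. Each camera call takes 0.05 s, during which the arm holds its last target. There are 200 camera calls.

## Working session

There is one attempt and no reset: what is moved stays moved. The work goes in short steps, Python scripts to look and compute and a tool call to move; the robot and the scene stay as the last step left them, time stands still between calls to the robot, and variables do not carry over. Pictures are saved under pics/ and viewed, at most 10 in all, crops included, and the job is handed in when it is done.

Besides the shell and the picture viewer there is one more tool, called after "Emit:" by a JSON object that holds its "method" and its "body". jog_arm: Moves the arm, as the interface text tells. Its arguments: {"type":"object","properties":{"plan":{"type":"array","items":{"type":"array","items":{"type":"number"}}}},"required":["plan"]}

```bash
mkdir -p pics; ls; python3 - <<'E'
from station import *
import cv2, numpy as np
s=observe(); print(s)
for n in("top","side"):
    p=grab_frame(n); cv2.imwrite(f"pics/{n}0.png",p["color"][:,:,::-1])
    print(n,p["K"].tolist(),p["R"].tolist(),p["t"].tolist())
    for k in("plate_1","clamp","rest_top","clamp_grip","clamp_hinge","phone","door_handle","nozzle","knob"):
        try: print(k,[(np.round(d["position"]).tolist(),round(d["confidence"],2)) for d in spot_point(k,p)])
        except Exception as e: print(k,e)
E
```

```text
pics
{'clock': 0.0, 'joint_pos': array([-1.52727950e+00,  3.81186155e-01,  1.29824888e+00, -2.63679315e-05,
        1.46359610e+00, -2.15312118e-01]), 'qd': array([ 0.00168389,  0.00086022,  0.00042181, -0.00072681,  0.0005707 ,
        0.00101093]), 'joint_efforts': array([ 3.56171158e-04, -4.37925911e+01, -2.24556255e+01,  7.13556656e-02,
        3.52672243e-02, -1.13436829e-04]), 'ee_pos': array([ 0.14074581, -0.53142482,  0.25714705]), 'tcp_rot': array([-3.11389749e+00, -4.05252806e-01, -1.52756404e-04]), 'wrist_force': array([-0.70749454,  0.14873047,  0.08756459]), 'ft_torque': array([0.00795569, 0.01565032, 0.00802006]), 'finger_force': 0.0, 'gripper_width': 0.08817410682426184}
top [[533.7012115370834, 0.0, 267.7005492042074], [0.0, 533.7012115370834, 201.9535087112071], [0.0, 0.0, 1.0]] [[0.010162642600584939, -0.9998863236187328, 0.011138246522098107], [-0.9891016009604625, -0.01168797444651994, -0.1467699363997533], [0.14688343566523387, -0.009525287058758297, -0.9891079441767846]] [-0.007927377414696414, 0.5348100123213704, 1.2334124972249911]
plate_1 [([218.0, 292.0], 0.
[... 489 characters left out ...]
8622247569129], [-0.14564823782912517, -0.6409090589890518, -0.7536724546665072], [0.177967305886214, 0.7323963398989364, -0.6572086725981664]] [-0.5281965240136449, 0.17780365487223967, 0.9795049730943417]
plate_1 [([358.0, 205.0], 0.97), ([347.0, 334.0], 0.82), ([335.0, 401.0], 0.72), ([414.0, 275.0], 0.64), ([281.0, 276.0], 0.56)]
clamp [([210.0, 258.0], 0.27), ([347.0, 332.0], 0.24)]
rest_top [([282.0, 278.0], 0.59), ([210.0, 258.0], 0.26)]
clamp_grip [([196.0, 243.0], 0.96)]
clamp_hinge [([244.0, 254.0], 0.58), ([295.0, 213.0], 0.49)]
phone []
door_handle [([180.0, 335.0], 0.93)]
nozzle [([262.0, 361.0], 0.75), ([286.0, 277.0], 0.15)]
knob [([299.0, 217.0], 0.72), ([212.0, 257.0], 0.6)]
```

View pics/top0.png

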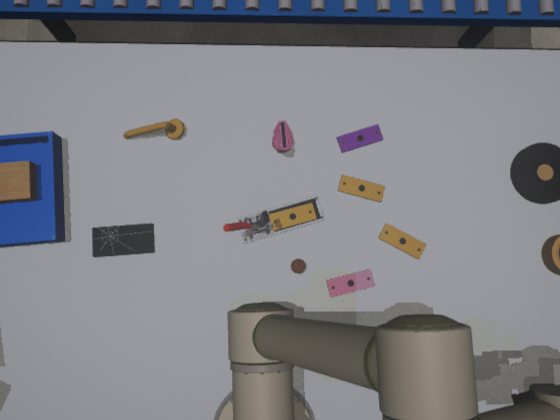

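View pics/side0.png

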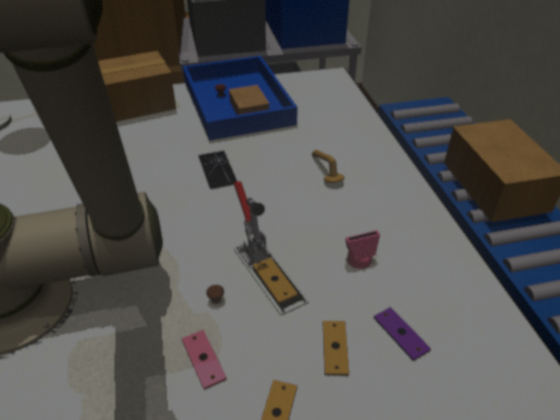

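The top view shows brass plates at (216,292) on the clamp, and loose at (188,361) and (241,402). Look-alikes are the purple bar (138,360) and the pink bar (283,350), along with the brass door handle (130,175). I choose the two loose brass ones at (188,361) and (241,402).

```bash
cat > h.py <<'E'
import numpy as np, cv2
from scipy.optimize import minimize
U=4
def proj(p,X):
    c=np.asarray(X)@p["R"].T+p["t"]; q=c@p["K"].T; return q[:,:2]/q[:,2:]
def ray(p,rc,z):
    d=p["R"].T@np.linalg.solve(p["K"],[rc[1],rc[0],1]); o=-p["R"].T@p["t"]
    return o+d*(z-o[2])/d[2]
def tri(ps,rcs):
    A=[];b=[]
    for p,rc in zip(ps,rcs):
        d=p["R"].T@np.linalg.solve(p["K"],[rc[1],rc[0],1]); d/=np.linalg.norm(d); o=-p["R"].T@p["t"]
        M=np.eye(3)-np.outer(d,d); A.append(M); b.append(M@o)
    x=np.linalg.lstsq(np.vstack(A),np.hstack(b),rcond=None)[0]
    return x
def box(v,z,h=.008,L=.11,W=.042):
    x,y,a=v; c,s=np.cos(a),np.sin(a)
    return np.array([[x+c*u-s*w,y+s*u+c*w,k] for u in(-L/2,L/2) for w in(-W/2,W/2) for k in(z,z+h)])
def brass(p):
    hsv=cv2.cvtColor(cv2.resize(p["color"],None,fx=U,fy=U,interpolation=cv2.INTER_CUBIC),cv2.COLOR_RGB2HSV)
    m=cv2.inRange(hsv,(9,95,70),(28,255,255))
    return cv2.morphologyEx(m,cv2.MORPH_CLOSE,np.ones((25,25),np.uint8))
def fit(ps,v0,z,h=.008):
    ms=[brass(p) for p in ps]
    def cost(v,full=False):
        r=[]
        for p,m in zip(ps,ms):
            q=(proj(p,box((v[0]/1000,v[1]/1000,v[2]/57.3),z,h))+.5)*U-.5
            hull=cv2.convexHull(np.round(q*16).astype(np.int32))
            lo=np.maximum(0,q.min(0).astype(int)-30); hi=q.max(0).astype(int)+30
            im=np.zeros_like(m); cv2.fillConvexPoly(im,hull,255,shift=4)
            s=np.s_[lo[1]:hi[1],lo[0]:hi[0]]
            r.append((im[s]!=m[s]).sum()/max(1,(im[s]>0).sum()))
        return r if full else sum(r)
    v=np.array([v0[0]*1000,v0[1]*1000,v0[2]*57.3])
    for st in(6,2):
        v=minimize(cost,v,method="Nelder-Mead",options=dict(initial_simplex=np.vstack([v,v+np.diag([st]*3)]),xatol=.02,fatol=1e-5,maxiter=150)).x
    return v,np.round(cost(v,True),3)
E
cat > m0.py <<'E'
from station import *
from h import *
t,s=grab_frame("top"),grab_frame("side")
im={n:p["color"][:,:,::-1].copy() for n,p in(("top",t),("side",s))}
big=cv2.resize(im["top"][110:310,210:450],None,fx=3.3,fy=3.3,interpolation=cv2.INTER_CUBIC)
for nm,rc,z in(("A",(188,361),0),("B",(241,402),0),("P1",(216,292),.01)):
    x0=ray(t,rc,z+.008)
    a0={"A":-1.8,"B":-2.1,"P1":-1.3}[nm]
    for ps in([t],[s],[t,s]):
        v,c=fit(ps,(x0[0],x0[1],a0),z); print(nm,len(ps),np.round(v,1),c)
        if ps==[t]:
            k=[1,3,7,5]; q=proj(t,box((v[0]/1e3,v[1]/1e3,v[2]/57.3),z)[k]); q=((q-[210,110]+.5)*3.3).astype(int)
            cv2.polylines(big,[q.reshape(-1,1,2)],True,(255,0,0),1)
cv2.imwrite("pics/fit0.png",big)
for k,rt,rs in(("grip",(225,236),(196,243)),("hinge",(224,254),(244,254))):
    X=tri([t,s],[rt,rs]); print(k,X,proj(t,[X])[0][::-1],proj(s,[X])[0][::-1])
E
python3 m0.py
```

```text
A 1 [ 578.6 -232.  -105. ] [0.118]
A 1 [ 580.1 -230.6 -106.5] [0.106]Traceback (most recent call last):
  File "m0.py", line 11, in <module>
    if ps==[t]:
       ^^^^^^^
ValueError: The truth value of an array with more than one element is ambiguous. Use a.any() or a.all()
```

```bash
sed -i 's/if ps==\[t\]/if len(ps)==2/' m0.py; python3 m0.py
```

```text
A 1 [ 578.6 -232.  -105. ] [0.118]
A 1 [ 580.6 -230.8 -106. ] [0.109]
A 2 [ 579.4 -231.2 -105.4] [0.121 0.111]
B 1 [ 449.2 -329.4 -116.9] [0.112]
B 1 [ 450.8 -333.  -116.6] [0.059]
B 2 [ 449.2 -332.  -117.4] [0.115 0.07 ]
P1 1 [504.7 -62.6 -73.6] [0.044]
P1 1 [507.2 -61.2 -74.9] [0.078]
P1 2 [505.6 -62.  -73.7] [0.068 0.106]
grip [0.47049203 0.0679352  0.1299093 ] [224.50672536 236.03155389] [196.10037474 242.4694297 ]
hinge [0.48326181 0.03004216 0.02800189] [223.84407895 254.00984588] [244.03480087 253.82497946]
```

View pics/fit0.png

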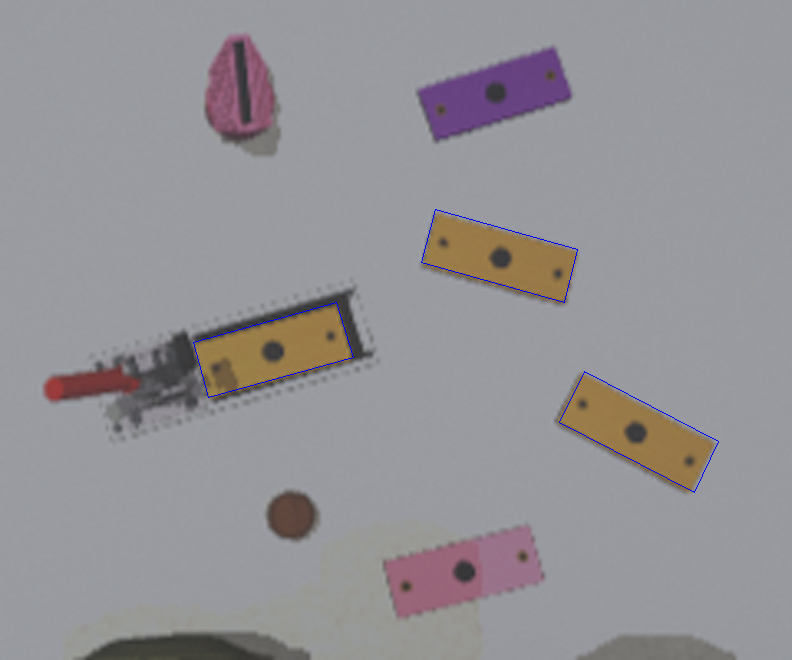

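The crop shows both fits lying on the brass plates at (258,500) and (432,636). The pink and purple bars are clearly separate. I'm heading for the plate at (0.449,-0.331).

Emit:
{"method": "jog_arm", "body": {"plan": [[0.62,0.4,-0.2,0,0,0.6,100],[0.62,0.4,-0.2,0,0,0.6,100],[0.62,0.4,-0.2,0,0,0.6,100],[0.62,0.4,-0.2,0,0,0.6,100],[0.62,0.4,-0.2,0,0,0.6,100]]}}

```text
clock: 1.7
ee_pos: [0.2968, -0.4308, 0.2075]
tcp_rot: [2.961, 1.049, 0.0]
wrist_force: [0.3, 0.0, 0.6]
gripper_width: 0.0879
finger_force: 0.0
```

Emit:
{"method": "jog_arm", "body": {"plan": [[0.62,0.4,-0.2,0,0,0.6,100],[0.62,0.4,-0.2,0,0,0.6,100],[0.62,0.4,-0.2,0,0,0.6,100],[0.62,0.4,-0.2,0,0,0.6,100],[0.6,0.4,-0.2,0,0,0.6,100]]}}

```text
clock: 2.2
ee_pos: [0.451, -0.3307, 0.1574]
tcp_rot: [2.678, 1.642, 0.0]
wrist_force: [-0.7, -0.8, -0.9]
gripper_width: 0.0881
finger_force: 0.0
```

```bash
cat > st.py <<'E'
from station import *
from h import *
from scipy.spatial.transform import Rotation as Ro
def st():
    s=observe(); R=Ro.from_rotvec(s["tcp_rot"]).as_matrix()
    print("t",round(s["clock"],2),"p",np.round(s["ee_pos"]*1e3,1),"yaw",round(np.degrees(np.arctan2(R[1,0],R[0,0])),2),"z",np.round(R[:,2],3),"F",np.round(s["wrist_force"],1),"w",round(s["gripper_width"]*1e3,1),"f",round(s["finger_force"],1),"q",np.round(s["joint_pos"],2))
if __name__=="__main__": st()
E
python3 st.py; python3 - <<'E'
from h import *
from station import *
t=grab_frame("top"); print(ray(t,(224,278),.14), ray(t,(224,278),.12))
p=spot_point("clamp_pad",t); print(p and p[0]); s=grab_frame("side"); p=spot_point("clamp_pad",s); print(p and p[0])
E
```

```text
t 2.2 p [ 451.  -330.7  157.4] yaw 63.03 z [ 0. -0. -1.] F [-0.7 -0.8 -0.9] w 88.1 f 0.0 q [-0.84  0.49  1.43  0.    1.22 -0.37]
[ 0.47158157 -0.02404967  0.14      ] [ 0.47371676 -0.02463873  0.12      ]
{'position': [214.4, 268.8], 'confidence': 0.65}
[]
```

Emit:
{"method": "jog_arm", "body": {"plan": [[-0.09,-0.13,-0.55,0,0,-0.05,100],[0,0,-0.55,0,0,0,100],[0,0,-0.55,0,0,0,100],[0,0,-0.55,0,0,0,100],[0,0,-0.51,0,0,0,100]]}}

```text
clock: 2.9
ee_pos: [0.4443, -0.3394, 0.0217]
tcp_rot: [2.688, 1.624, -0.0]
wrist_force: [0.8, -0.3, -0.2]
gripper_width: 0.0881
finger_force: 0.0
```

Emit:
{"method": "jog_arm", "body": {"plan": [[0,0,0,0,0,0,100],[0,0,0,0,0,0,40],[0,0,0,0,0,0,40],[0,0,0,0,0,0,40],[0,0,0,0,0,0,40]]}}

```text
clock: 3.4
ee_pos: [0.4452, -0.3384, 0.0227]
tcp_rot: [2.686, 1.627, 0.0]
wrist_force: [-0.1, -0.7, 0.2]
gripper_width: 0.0582
finger_force: 0.0
```

Emit:
{"method": "jog_arm", "body": {"plan": [[0,0,0,0,0,0,30],[0,0,0,0,0,0,30],[0,0,0,0,0,0,30],[0,0,0,0,0,0,30],[0,0,0,0,0,0,30]]}}

```text
clock: 3.9
ee_pos: [0.4452, -0.3381, 0.0224]
tcp_rot: [-2.687, -1.628, 0.0]
wrist_force: [-1.1, 1.4, 3.0]
gripper_width: 0.0413
finger_force: 30.0
```

```bash
python3 st.py
```

```text
t 3.9 p [ 445.2 -338.1   22.4] yaw 62.43 z [-0.  0. -1.] F [-1.1  1.4  3. ] w 41.3 f 30.0 q [-0.86  0.67  1.56 -0.    0.91 -0.38]
```

Emit:
{"method": "jog_arm", "body": {"plan": [[0,0,0.2,0,0,0,30],[0,0,0.45,0,0,0,30],[0,0,0.45,0,0,0,30],[0,0,0.45,0,0,0,30],[0,0,0.45,0,0,0,30]]}}

```text
clock: 4.4
ee_pos: [0.4451, -0.3379, 0.1234]
tcp_rot: [-2.686, -1.628, -0.0]
wrist_force: [0.0, -0.1, -3.0]
gripper_width: 0.0412
finger_force: 30.0
```

```bash
cat > m1.py <<'E'
from st import *
st()
t,s=grab_frame("top"),grab_frame("side")
for nm,v0,z in(("A",(.579,-.231,-1.84),0),("P1",(.506,-.062,-1.285),.01)):
    for ps in([t],[s],[t,s]):
        v,c=fit(ps,v0,z); print(nm,np.round(v,1),c)
    for p in(t,s):
        r,c=proj(p,[[v[0]/1e3,v[1]/1e3,z+.008]])[0][::-1]
        g=p["color"].astype(float).sum(2); r0,c0=int(r),int(c); w=g[r0-6:r0+8,c0-6:c0+8]
        wt=np.clip(np.median(w)*.75-w,0,None); yy,xx=np.mgrid[r0-6:r0+8,c0-6:c0+8]
        print(" hole",np.round(ray(p,((wt*yy).sum()/wt.sum(),(wt*xx).sum()/wt.sum()),z+.008)*1e3,1))
v,c=fit([s],(.4492,-.332,np.radians(62.5)),.1); print("held",v,c)
cv2.imwrite("pics/side1.png",s["color"][:,:,::-1])
E
python3 m1.py
```

```text
t 4.4 p [ 445.1 -337.9  123.4] yaw 62.43 z [-0.  0. -1.] F [ 0.  -0.1 -3. ] w 41.2 f 30.0 q [-0.86  0.53  1.47  0.    1.14 -0.38]
A [ 578.6 -232.1 -104.9] [0.116]
A [ 580.4 -230.  -106. ] [0.733]
A [ 578.9 -232.  -105.1] [0.116 0.736]
 hole [ 577.4 -232.4    8. ]
 hole [nan nan nan]
P1 [504.3 -62.1 -73.8] [0.035]
P1 [506.  -62.  -73.6] [1.]
P1 [504.3 -62.1 -73.8] [0.035 1.   ]
 hole [504.4 -62.4  18. ]
 hole [nan nan nan]
held [ 452.16176924 -324.27368707   64.76376994] [0.908]m1.py:11: RuntimeWarning: invalid value encountered in scalar divide
  print(" hole",np.round(ray(p,((wt*yy).sum()/wt.sum(),(wt*xx).sum()/wt.sum()),z+.008)*1e3,1))
```

```bash
python3 - <<'E'
from st import *
t=grab_frame("top"); s=grab_frame("side")
for p,n in((t,"top"),(s,"side")):
    g=cv2.imread(f"pics/{n}0.png").astype(float).sum(2)
    for nm,X in(("B",[.4495,-.331,.008]),("A",[.579,-.2315,.008]),("P1",[.5045,-.0623,.018])):
        r,c=proj(p,[X])[0][::-1]; r0,c0=int(r),int(c); w=g[r0-6:r0+8,c0-6:c0+8]
        wt=np.clip(np.median(w)*.75-w,0,None); yy,xx=np.mgrid[r0-6:r0+6+w.shape[0]-12,c0-6:c0+8]
        print(n,nm,np.round(ray(p,((wt*yy).sum()/wt.sum(),(wt*xx).sum()/wt.sum()),X[2])*1e3,1))
E
```

```text
top B [ 448.3 -329.8    8. ]
top A [ 577.4 -232.4    8. ]
top P1 [504.4 -62.5  18. ]
side B [ 450.7 -330.9    8. ]
side A [ 580.  -233.1    8. ]
side P1 [506.6 -63.1  18. ]
```

Emit:
{"method": "jog_arm", "body": {"plan": [[0.12,0.53,0,0,0,0.55,30],[0.13,0.53,0,0,0,0.55,30],[0.12,0.53,0,0,0,0.55,30],[0.13,0.54,0,0,0,0.55,30],[0.12,0.53,0,0,0,0.55,30]]}}

```text
clock: 5.1
ee_pos: [0.4759, -0.2037, 0.1207]
tcp_rot: [-2.322, -2.112, 0.001]
wrist_force: [0.3, -0.5, -3.6]
gripper_width: 0.0412
finger_force: 30.0
```

Emit:
{"method": "jog_arm", "body": {"plan": [[0.13,0.54,0,0,0,0.55,30],[0.12,0.53,0,0,0,0.55,30],[0.13,0.54,0,0,0,0.55,30],[0.13,0.53,-0.3,0,0,0.55,30],[0.13,0.53,-0.3,0,0,0.52,30]]}}

```text
clock: 5.6
ee_pos: [0.5079, -0.0704, 0.0907]
tcp_rot: [-1.882, -2.514, 0.001]
wrist_force: [0.5, 0.6, -3.3]
gripper_width: 0.041
finger_force: 30.0
```

Emit:
{"method": "jog_arm", "body": {"plan": [[0,0,-0.2,0,0,0,30],[0,0,-0.2,0,0,0,30],[0,0,0,0,0,0,30],[0,0,0,0,0,0,30],[0,0,0,0,0,0,30]]}}

```text
clock: 6.1
ee_pos: [0.5084, -0.0724, 0.0726]
tcp_rot: [1.888, 2.51, 0.0]
wrist_force: [0.6, 0.1, -3.5]
gripper_width: 0.0409
finger_force: 30.0
```

```bash
python3 st.py
```

```text
t 6.1 p [508.4 -72.4  72.6] yaw 106.11 z [ 0.001 -0.    -1.   ] F [ 0.6  0.1 -3.5] w 40.9 f 30.0 q [-0.37  0.54  1.66 -0.    0.95 -0.65]
```

Emit:
{"method": "jog_arm", "body": {"plan": [[0,0.02,-0.2,0,0,0,30],[0,0,-0.2,0,0,0,30],[0,0,-0.14,0,0,0,30],[0,0,-0.05,0,0,0,30],[0,0,0,0,0,0,30]]}}

```text
clock: 6.6
ee_pos: [0.5081, -0.0706, 0.0422]
tcp_rot: [-1.886, -2.511, 0.0]
wrist_force: [0.1, 1.3, -3.1]
gripper_width: 0.0415
finger_force: 30.0
```

Emit:
{"method": "jog_arm", "body": {"plan": [[0,0,-0.02,0,0,0,30],[0,0,-0.02,0,0,0,30],[0,0,-0.01,0,0,0,30],[0,0,0,0,0,0,30],[0,0,0,0,0,0,30]]}}

```text
clock: 7.1
ee_pos: [0.5084, -0.0707, 0.0404]
tcp_rot: [1.886, 2.512, 0.0]
wrist_force: [0.2, -0.0, -2.8]
gripper_width: 0.0412
finger_force: 30.0
```

```bash
python3 st.py
```

```text
t 7.1 p [508.4 -70.7  40.4] yaw 106.19 z [ 0. -0. -1.] F [ 0.2 -0.  -2.8] w 41.2 f 30.0 q [-0.37  0.59  1.68  0.    0.87 -0.65]
```

Emit:
{"method": "jog_arm", "body": {"plan": [[0,0,-0.01,0,0,0,30],[0,0,-0.01,0,0,0,30],[0,0,0,0,0,0,30],[0,0,0,0,0,0,30],[0,0,0,0,0,0,30]]}}

```text
clock: 7.6
ee_pos: [0.5084, -0.0707, 0.0403]
tcp_rot: [1.886, 2.511, 0.0]
wrist_force: [-3.2, 0.1, 9.5]
gripper_width: 0.0413
finger_force: 30.0
```

```bash
python3 st.py
```

```text
t 7.6 p [508.4 -70.7  40.3] yaw 106.19 z [ 0.001 -0.    -1.   ] F [-3.2  0.1  9.5] w 41.3 f 30.0 q [-0.37  0.59  1.68 -0.    0.87 -0.65]
```

Emit:
{"method": "jog_arm", "body": {"plan": [[0,0,0,0,0,0,60],[0,0,0,0,0,0,80],[0,0,0,0,0,0,80],[0,0,0.1,0,0,0,80],[0,0,0.5,0,0,0,100]]}}

```text
clock: 8.1
ee_pos: [0.5073, -0.0704, 0.0681]
tcp_rot: [-1.884, -2.508, 0.002]
wrist_force: [-0.6, -0.9, 0.5]
gripper_width: 0.0763
finger_force: 0.0
```

Emit:
{"method": "jog_arm", "body": {"plan": [[0.1,-0.3,0.6,0,0,-0.3,100],[0.15,-0.45,0.5,0,0,-0.5,100],[0.15,-0.45,0,0,0,-0.5,100],[0.2,-0.45,0,0,0,-0.5,100],[0.2,-0.45,0,0,0,-0.5,100]]}}

```text
clock: 8.6
ee_pos: [0.5485, -0.1766, 0.1248]
tcp_rot: [2.267, 2.175, 0.0]
wrist_force: [0.3, -0.1, 0.5]
gripper_width: 0.0881
finger_force: 0.0
```

Emit:
{"method": "jog_arm", "body": {"plan": [[0.15,-0.4,0,0,0,-0.5,100],[0.15,-0.4,0,0,0,-0.5,100],[0.15,-0.4,0,0,0,-0.6,100],[0.1,-0.1,0,0,0,-0.5,100],[0,0,0,0,0,0,100]]}}

```text
clock: 9.1
ee_pos: [0.576, -0.2415, 0.1242]
tcp_rot: [2.559, 1.822, 0.0]
wrist_force: [-0.2, 0.0, 0.1]
gripper_width: 0.088
finger_force: 0.0
```

```bash
cat > m2.py <<'E'
from st import *
import sys
st()
z=float(sys.argv[1])
t,s=grab_frame("top"),grab_frame("side")
cv2.imwrite(sys.argv[2],np.hstack([cv2.resize(p["color"][r:r+100,c:c+100],None,fx=4,fy=4,interpolation=cv2.INTER_CUBIC)[:,:,::-1] for p,r,c in((t,165,240),(s,225,215))]))
for ps in([t],[s]):
    v,c=fit(ps,(.506,-.0625,-1.288),.01,z-.01); print("stack",np.round(v,1),c)
    v,c=fit(ps,(.506,-.0625,-1.288),z-.008); print("top plate",np.round(v,1),c)
    p=ps[0]; r0,c0=proj(p,[[.5055,-.0625,z]])[0][::-1].astype(int); g=p["color"].astype(float).sum(2)
    w=g[r0-6:r0+8,c0-6:c0+8]; wt=np.clip(np.median(w)*.75-w,0,None); yy,xx=np.mgrid[r0-6:r0+8,c0-6:c0+8]
    print(" hole",np.round(ray(p,((wt*yy).sum()/wt.sum(),(wt*xx).sum()/wt.sum()),z)*1e3,1))
E
python3 m2.py .026 pics/st1.png
```

```text
t 9.1 p [ 576.  -241.5  124.2] yaw 70.9 z [ 0. -0. -1.] F [-0.2  0.   0.1] w 88.0 f 0.0 q [-0.59  0.63  1.27  0.    1.24 -0.25]
stack [506.6 -64.5 -74.3] [0.287]
top plate [506.7 -65.1 -74.7] [0.286]
 hole [505.5 -61.7  26. ]
stack [505.3 -55.5 -76.4] [0.305]
top plate [505.3 -60.8 -74.3] [0.246]
 hole [507.9 -62.8  26. ]
```

View pics/st1.png

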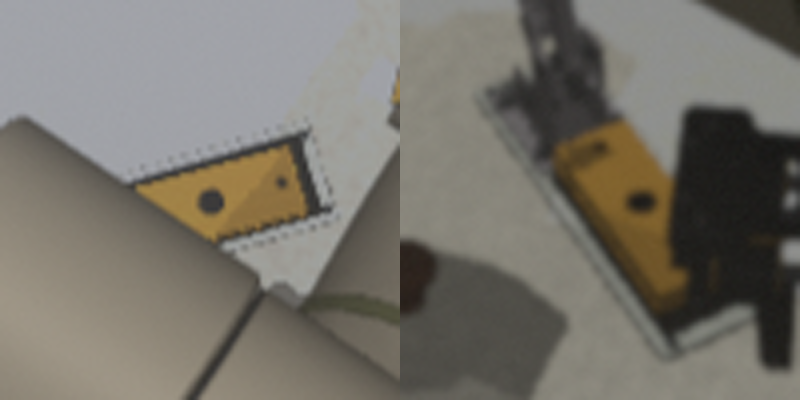

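The second plate sits square on the first, within about 1.3 mm across the width, with its hole at crop (202,210). Next is plate A.

Emit:
{"method": "jog_arm", "body": {"plan": [[0.01,0,-0.3,0,0,0.47,100],[0,0,-0.5,0,0,0,100],[0,0,-0.5,0,0,0,100],[0,0,-0.5,0,0,0,100],[0,0,-0.23,0,0,0,100]]}}

```text
clock: 9.7
ee_pos: [0.5753, -0.2395, 0.0209]
tcp_rot: [-2.492, -1.908, 0.002]
wrist_force: [0.5, -0.2, -0.1]
gripper_width: 0.0881
finger_force: 0.0
```

Emit:
{"method": "jog_arm", "body": {"plan": [[0,0,0,0,0,0,100],[0,0,0,0,0,0,60],[0,0,0,0,0,0,40],[0,0,0,0,0,0,30],[0,0,0,0,0,0,30]]}}

```text
clock: 10.2
ee_pos: [0.5765, -0.2408, 0.0235]
tcp_rot: [2.496, 1.906, 0.001]
wrist_force: [-0.0, -1.2, 0.1]
gripper_width: 0.0582
finger_force: 0.0
```

Emit:
{"method": "jog_arm", "body": {"plan": [[0,0,0,0,0,0,30],[0,0,0,0,0,0,30],[0,0,0,0,0,0,30],[0,0,0,0,0,0,30],[0,0,0,0,0,0,30]]}}

```text
clock: 10.7
ee_pos: [0.5762, -0.2407, 0.0229]
tcp_rot: [-2.496, -1.907, 0.0]
wrist_force: [-1.2, 0.5, 2.8]
gripper_width: 0.0413
finger_force: 30.0
```

```bash
python3 st.py
```

```text
t 10.7 p [ 576.2 -240.7   22.9] yaw 74.75 z [-0. -0. -1.] F [-1.2  0.5  2.8] w 41.3 f 30.0 q [-0.58  0.75  1.36 -0.    1.03 -0.32]
```

Emit:
{"method": "jog_arm", "body": {"plan": [[0,0,0.2,0,0,0,30],[0,0,0.45,0,0,0,30],[0,0,0.45,0,0,0,30],[0,0,0.45,0,0,0,30],[0,0,0.45,0,0,0,30]]}}

```text
clock: 11.2
ee_pos: [0.5761, -0.2405, 0.1239]
tcp_rot: [-2.496, -1.907, -0.0]
wrist_force: [0.3, 0.4, -2.6]
gripper_width: 0.0411
finger_force: 30.0
```

Emit:
{"method": "jog_arm", "body": {"plan": [[-0.17,0.42,0,0,0,0.49,30],[-0.17,0.43,0,0,0,0.49,30],[-0.17,0.42,0,0,0,0.49,30],[-0.17,0.43,0,0,0,0.49,30],[-0.17,0.42,0,0,0,0.49,30]]}}

```text
clock: 11.7
ee_pos: [0.5333, -0.1337, 0.123]
tcp_rot: [-2.132, -2.307, -0.0]
wrist_force: [0.5, -0.1, -2.9]
gripper_width: 0.0411
finger_force: 30.0
```

Emit:
{"method": "jog_arm", "body": {"plan": [[-0.17,0.43,0,0,0,0.49,30],[-0.17,0.42,-0.2,0,0,0.49,30],[-0.18,0.43,-0.3,0,0,0.49,30],[0,0,-0.3,0,0,0,30],[0,0,-0.2,0,0,0,30]]}}

```text
clock: 12.2
ee_pos: [0.5075, -0.0701, 0.0723]
tcp_rot: [-1.887, -2.511, 0.0]
wrist_force: [0.7, -0.7, -3.8]
gripper_width: 0.0419
finger_force: 30.0
```

Emit:
{"method": "jog_arm", "body": {"plan": [[0,0,0,0,0,0,30],[0,0,0,0,0,0,30],[0,0,0,0,0,0,30],[0,0,0,0,0,0,30],[0,0,0,0,0,0,30]]}}

```text
clock: 12.7
ee_pos: [0.5079, -0.0709, 0.0731]
tcp_rot: [1.888, 2.51, 0.0]
wrist_force: [0.3, 0.8, -2.3]
gripper_width: 0.0413
finger_force: 30.0
```

```bash
python3 st.py
```

```text
t 12.7 p [507.9 -70.9  73.1] yaw 106.09 z [ 0.001 -0.    -1.   ] F [ 0.3  0.8 -2.3] w 41.3 f 30.0 q [-0.37  0.53  1.66  0.    0.95 -0.65]
```

Emit:
{"method": "jog_arm", "body": {"plan": [[0,0.01,-0.2,0,0,0,30],[0,0,-0.15,0,0,0,30],[0,0,-0.08,0,0,0,30],[0,0,-0.02,0,0,0,30],[0,0,0,0,0,0,30]]}}

```text
clock: 13.2
ee_pos: [0.5077, -0.0702, 0.05]
tcp_rot: [-1.888, -2.51, 0.0]
wrist_force: [0.3, 0.3, -2.9]
gripper_width: 0.0413
finger_force: 30.0
```

Emit:
{"method": "jog_arm", "body": {"plan": [[0,0,-0.02,0,0,0,30],[0,0,0,0,0,0,30],[0,0,-0.01,0,0,0,30],[0,0,0,0,0,0,30],[0,0,0,0,0,0,30]]}}

```text
clock: 13.7
ee_pos: [0.5078, -0.0702, 0.0489]
tcp_rot: [1.888, 2.511, 0.0]
wrist_force: [-0.6, -0.2, -1.9]
gripper_width: 0.041
finger_force: 30.0
```

```bash
python3 st.py
```

```text
t 13.7 p [507.8 -70.2  48.9] yaw 106.11 z [ 0. -0. -1.] F [-0.6 -0.2 -1.9] w 41.0 f 30.0 q [-0.37  0.57  1.68 -0.    0.89 -0.65]
```

Emit:
{"method": "jog_arm", "body": {"plan": [[0,0,-0.01,0,0,0,30],[0,0,0,0,0,0,30],[0,0,0,0,0,0,60],[0,0,0,0,0,0,80],[0,0,0,0,0,0,80]]}}

```text
clock: 14.2
ee_pos: [0.5078, -0.0702, 0.0482]
tcp_rot: [1.888, 2.511, 0.0]
wrist_force: [0.8, -0.3, -0.1]
gripper_width: 0.0632
finger_force: 0.0
```

Emit:
{"method": "jog_arm", "body": {"plan": [[0,0,0,0,0,0,80],[0,0,-0.12,0,0,0,80],[0,0,-0.15,0,0,0,80],[0,0,-0.05,0,0,0,80],[0,0,0,0,0,0,70]]}}

```text
clock: 14.7
ee_pos: [0.5075, -0.0701, 0.0316]
tcp_rot: [-1.888, -2.51, 0.001]
wrist_force: [-1.0, -0.3, 0.4]
gripper_width: 0.0645
finger_force: 0.0
```

Emit:
{"method": "jog_arm", "body": {"plan": [[0,0,0,0,0,0,60],[0,0,0,0,0,0,54],[0,0,0,0,0,0,50],[0,0,0,0,0,0,48],[0,0,0,0,0,0,46]]}}

```text
clock: 15.2
ee_pos: [0.5069, -0.0704, 0.0324]
tcp_rot: [-1.887, -2.51, 0.002]
wrist_force: [-4.7, -3.6, 4.1]
gripper_width: 0.0419
finger_force: 30.0
```

Emit:
{"method": "jog_arm", "body": {"plan": [[0,0,0,0,0,0,44],[0,0,0,0,0,0,42],[0,0,0,0,0,0,42],[0,0,0,0,0,0,42],[0,0,0,0,0,0,42]]}}

```text
clock: 15.7
ee_pos: [0.5069, -0.0704, 0.0323]
tcp_rot: [-1.887, -2.51, 0.002]
wrist_force: [-4.8, -3.0, 3.0]
gripper_width: 0.0418
finger_force: 30.0
```

```bash
python3 st.py
```

```text
t 15.7 p [506.9 -70.4  32.3] yaw 106.12 z [-0.002 -0.    -1.   ] F [-4.8 -3.   3. ] w 41.8 f 30.0 q [-0.37  0.6   1.69 -0.    0.85 -0.65]
```

Emit:
{"method": "jog_arm", "body": {"plan": [[0,0,0,0,0,0,60],[0,0,0,0,0,0,80],[0,0,0,0,0,0,80],[0,0,0.2,0,0,0,80],[0,0,0.7,0,0,0,80]]}}

```text
clock: 16.2
ee_pos: [0.5066, -0.0697, 0.0761]
tcp_rot: [-1.885, -2.506, 0.002]
wrist_force: [0.1, 0.1, 0.5]
gripper_width: 0.0704
finger_force: 0.0
```

Emit:
{"method": "jog_arm", "body": {"plan": [[0,0,0.8,0,0,0,80],[0,0,0.8,0,0,0,80],[0,0,0.8,0,0,0,40],[0,0,0.8,0,0,0,0],[-0.1,0.7,0.1,0,0,0,0]]}}

```text
clock: 16.7
ee_pos: [0.5045, -0.0373, 0.2474]
tcp_rot: [1.887, 2.5, 0.004]
wrist_force: [0.0, 0.6, -0.9]
gripper_width: 0.0486
finger_force: 0.0
```

Emit:
{"method": "jog_arm", "body": {"plan": [[-0.1,0.9,0,0,0,0,0],[-0.1,0.9,0,0,0,0,0],[-0.1,0.9,0,0,0,0,0],[-0.1,0.8,0,0,0,0,0],[0,0.5,0,0,0,0,0]]}}

```text
clock: 17.2
ee_pos: [0.4816, 0.1674, 0.2432]
tcp_rot: [1.886, 2.513, 0.001]
wrist_force: [-0.2, -0.2, -0.3]
gripper_width: 0.009
finger_force: 0.0
```

```bash
python3 m2.py .034 pics/st2.png; python3 - <<'E'
from st import *
t,s=grab_frame("top"),grab_frame("side")
for k in("clamp_grip","clamp_hinge","clamp_pad"):
    a,b=spot_point(k,t),spot_point(k,s)
    for x in a[:2]:
        for y in b[:2]:
            X=tri([t,s],[x["position"],y["position"]]); print(k,round(x["confidence"],2),round(y["confidence"],2),np.round(X*1e3,1),np.round(proj(t,[X])[0][::-1]-x["position"],1))
E
```

```text
t 17.2 p [481.6 167.4 243.2] yaw 106.23 z [ 0.001  0.    -1.   ] F [-0.2 -0.2 -0.3] w 9.0 f 0.0 q [ 0.1   0.32  1.43  0.    1.39 -0.18]
stack [505.2 -62.4 -73.4] [0.063]
top plate [504.5 -62.4 -73.7] [0.031]
 hole [504.2 -62.2  34. ]
stack [507.8 -50.2 -78.2] [0.271]
top plate [506.8 -58.6 -74.7] [0.12]
 hole [506.6 -62.9  34. ]
clamp_grip 0.71 0.96 [472.9  68.6 125.6] [-3.1  0.2]
clamp_hinge 0.63 0.91 [483.2  31.8  27.8] [-1.1  0.1]
clamp_pad 0.46 0.63 [489.2   4.5 146.7] [ 1.1 -0.1]
clamp_pad 0.42 0.63 [484.5 -55.9 199.9] [ 3.7 -0.2]
```

View pics/st2.png

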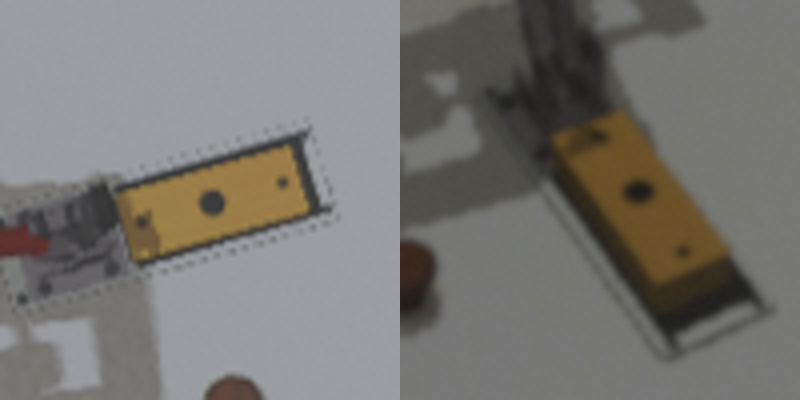

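The pile is square: the holes coincide within 0.5 mm, at crop (203,212) in the top view and (190,638) in the side view. I'll now compute the handle arc.

```bash
cat > arc.py <<'E'
import numpy as np
from st import *
H=np.array([483.8,29.]); e=np.array([np.cos(np.radians(106.5)),np.sin(np.radians(106.5))])
def T(th,gap=0,s=10):
    a=np.radians(66.7)-th; ta=np.radians(52)-th*55/54.6
    G=108.7*np.array([np.cos(a),np.sin(a)])+[0,24]
    C=G+s*np.array([np.cos(ta),np.sin(ta)])+(8.5+gap)*np.array([-np.sin(ta),np.cos(ta)])
    return np.r_[H+(C[0]-9)*e,C[1]+19]
if __name__=="__main__":
    st(); prev=observe()["ee_pos"]*1e3
    for th,g in [(0,10),(0,0)]+[(x,-1) for x in np.arange(.08,.97,.0795)]:
        p=T(th,g); print(round(th,3),np.round(p,1),"d",np.round((p-prev)/50,3)); prev=p
E
python3 arc.py
```

```text
t 17.7 p [482.9 164.  242.3] yaw 106.03 z [-0. -0. -1.] F [-0.1  0.1 -0.1] w 0.5 f 0.0 q [ 0.09  0.32  1.43 -0.    1.39 -0.18]
0 [476.5  53.5 162.1] d [-0.128 -2.21  -1.604]
0 [474.3  61.1 155.9] d [-0.045  0.151 -0.123]
0.08 [471.6  70.3 151.5] d [-0.055  0.185 -0.089]
0.16 [469.2  78.4 147. ] d [-0.048  0.162 -0.09 ]
0.239 [466.9  86.2 141.9] d [-0.046  0.155 -0.103]
0.318 [464.7  93.5 136.1] d [-0.043  0.147 -0.115]
0.398 [462.7 100.4 129.8] d [-0.041  0.137 -0.127]
0.478 [460.8 106.7 122.9] d [-0.038  0.127 -0.138]
0.557 [459.1 112.5 115.5] d [-0.034  0.116 -0.148]
0.636 [457.5 117.8 107.6] d [-0.031  0.105 -0.157]
0.716 [456.1 122.4  99.3] d [-0.027  0.092 -0.166]
0.796 [455.  126.4  90.7] d [-0.024  0.079 -0.173]
0.875 [454.  129.7  81.8] d [-0.02   0.066 -0.179]
0.954 [453.2 132.3  72.6] d [-0.015  0.052 -0.184]
```

Emit:
{"method": "jog_arm", "body": {"plan": [[-0.02,-0.57,0,0,0,0.04,0],[-0.02,-0.57,0,0,0,0,0],[-0.02,-0.57,0,0,0,0,0],[-0.02,-0.57,0,0,0,0,0],[0,0,-0.3,0,0,0,0]]}}

```text
clock: 18.2
ee_pos: [0.4795, 0.0478, 0.2285]
tcp_rot: [1.884, 2.51, 0.002]
wrist_force: [-0.5, 0.7, 0.2]
gripper_width: 0.0007
finger_force: 0.0
```

Emit:
{"method": "jog_arm", "body": {"plan": [[0,0,-0.4,0,0,0,0],[0,0,-0.4,0,0,0,0],[0,0,-0.3,0,0,0,0],[0,0,-0.15,0,0,0,0],[0,0,0,0,0,0,0]]}}

```text
clock: 18.7
ee_pos: [0.4785, 0.0506, 0.1642]
tcp_rot: [-1.881, -2.514, 0.001]
wrist_force: [-0.7, 0.3, -0.0]
gripper_width: 0.0006
finger_force: 0.2
```

```bash
python3 arc.py; python3 - <<'E'
from st import *
t,s=grab_frame("top"),grab_frame("side")
cv2.imwrite("pics/h1.png",np.hstack([cv2.resize(p["color"][r:r+100,c:c+100],None,fx=4,fy=4,interpolation=cv2.INTER_CUBIC)[:,:,::-1] for p,r,c in((t,175,190),(s,150,190))]))
E
```

```text
t 18.7 p [478.5  50.6 164.2] yaw 106.4 z [-0.002  0.    -1.   ] F [-0.7  0.3 -0. ] w 0.6 f 0.2 q [-0.14  0.36  1.63  0.    1.15 -0.43]
0 [476.5  53.5 162.1] d [-0.039  0.058 -0.042]
0 [474.3  61.1 155.9] d [-0.045  0.151 -0.123]
0.08 [471.6  70.3 151.5] d [-0.055  0.185 -0.089]
0.16 [469.2  78.4 147. ] d [-0.048  0.162 -0.09 ]
0.239 [466.9  86.2 141.9] d [-0.046  0.155 -0.103]
0.318 [464.7  93.5 136.1] d [-0.043  0.147 -0.115]
0.398 [462.7 100.4 129.8] d [-0.041  0.137 -0.127]
0.478 [460.8 106.7 122.9] d [-0.038  0.127 -0.138]
0.557 [459.1 112.5 115.5] d [-0.034  0.116 -0.148]
0.636 [457.5 117.8 107.6] d [-0.031  0.105 -0.157]
0.716 [456.1 122.4  99.3] d [-0.027  0.092 -0.166]
0.796 [455.  126.4  90.7] d [-0.024  0.079 -0.173]
0.875 [454.  129.7  81.8] d [-0.02   0.066 -0.179]
0.954 [453.2 132.3  72.6] d [-0.015  0.052 -0.184]
```

View pics/h1.png

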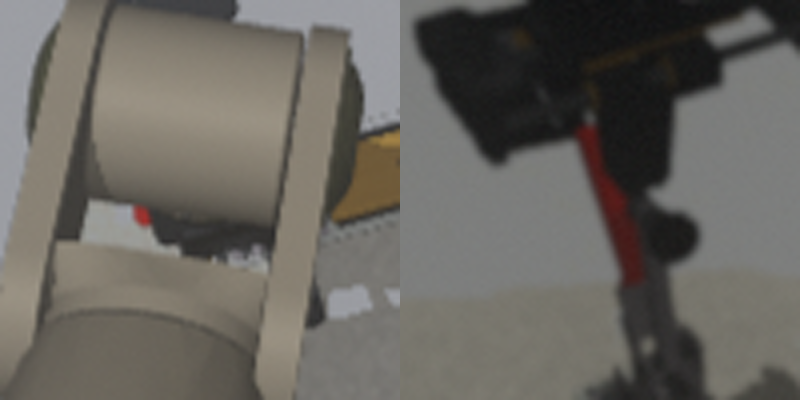

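The side view shows the red handle at crop (615,210), with the closed fingertips at (635,185) just inside it and free of contact. Now I push along the arc.

Emit:
{"method": "jog_arm", "body": {"plan": [[-0.04,0.06,-0.04,0,0,0,0],[-0.04,0.15,-0.12,0,0,0,0],[-0.05,0.18,-0.09,0,0,0,0],[-0.05,0.16,-0.09,0,0,0,0],[-0.05,0.16,-0.1,0,0,0,0]]}}

```text
clock: 19.3
ee_pos: [0.4669, 0.0873, 0.1423]
tcp_rot: [-1.881, -2.516, 0.0]
wrist_force: [-0.6, -1.1, -0.2]
gripper_width: 0.0006
finger_force: 0.1
```

```bash
python3 arc.py | head -1; python3 - <<'E'
from st import *
t,s=grab_frame("top"),grab_frame("side")
cv2.imwrite("pics/h2.png",np.hstack([cv2.resize(p["color"][r:r+100,c:c+100],None,fx=4,fy=4,interpolation=cv2.INTER_CUBIC)[:,:,::-1] for p,r,c in((t,175,190),(s,150,190))]))
E
```

```text
t 19.3 p [466.9  87.3 142.3] yaw 106.46 z [-0. -0. -1.] F [-0.6 -1.1 -0.2] w 0.6 f 0.1 q [-0.07  0.38  1.68 -0.    1.08 -0.35]
```

View pics/h2.png

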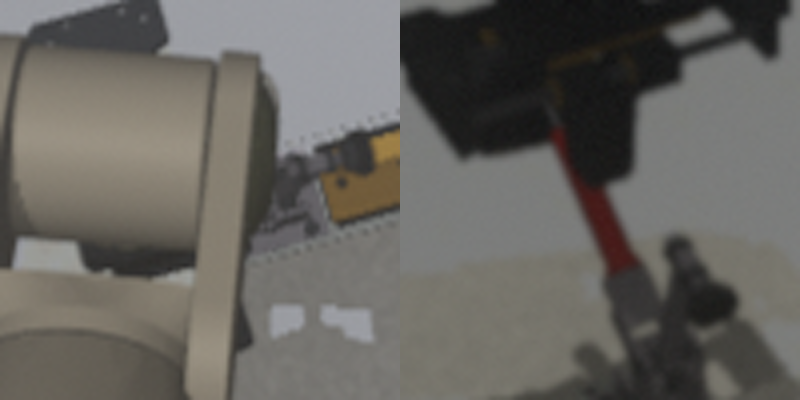

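The handle follows: it is turning down in the side view at (600,220), and the clamping bar is swinging toward the rest. I'll continue the arc.

Emit:
{"method": "jog_arm", "body": {"plan": [[-0.04,0.15,-0.12,0,0,0,0],[-0.04,0.14,-0.13,0,0,0,0],[-0.04,0.13,-0.14,0,0,0,0],[-0.03,0.11,-0.15,0,0,0,0],[-0.03,0.1,-0.16,0,0,0,0]]}}

```text
clock: 19.9
ee_pos: [0.4581, 0.1184, 0.107]
tcp_rot: [-1.881, -2.516, 0.0]
wrist_force: [0.8, 0.0, 0.2]
gripper_width: 0.0003
finger_force: 0.0
```

Emit:
{"method": "jog_arm", "body": {"plan": [[-0.03,0.09,-0.17,0,0,0,0],[-0.02,0.08,-0.17,0,0,0,0],[-0.02,0.06,-0.15,0,0,0,0],[0,0,0,0,0,0,0],[0,0,0,0,0,0,0]]}}

```text
clock: 20.4
ee_pos: [0.4548, 0.1294, 0.0831]
tcp_rot: [-1.881, -2.516, 0.0]
wrist_force: [-0.3, 0.7, -0.1]
gripper_width: 0.0002
finger_force: 0.0
```

```bash
python3 arc.py | sed -n '1p;13,20p'
```

```text
t 20.4 p [454.8 129.4  83.1] yaw 106.43 z [-0.  0. -1.] F [-0.3  0.7 -0.1] w 0.2 f 0.0 q [ 0.03  0.47  1.76  0.    0.92 -0.26]
0.796 [455.  126.4  90.7] d [-0.024  0.079 -0.173]
0.875 [454.  129.7  81.8] d [-0.02   0.066 -0.179]
0.954 [453.2 132.3  72.6] d [-0.015  0.052 -0.184]
```

Emit:
{"method": "jog_arm", "body": {"plan": [[-0.01,0.03,-0.06,0,0,0,0],[-0.01,0.02,-0.06,0,0,0,0],[0,0.01,-0.05,0,0,0,0],[0,0,0,0,0,0,0],[0,0,0,0,0,0,0]]}}

```text
clock: 20.9
ee_pos: [0.4537, 0.1323, 0.0747]
tcp_rot: [-1.881, -2.516, 0.0]
wrist_force: [-0.2, 0.1, 0.2]
gripper_width: 0.0
finger_force: 0.0
```

```bash
python3 st.py; python3 - <<'E'
from st import *
t,s=grab_frame("top"),grab_frame("side")
cv2.imwrite("pics/h3.png",np.hstack([cv2.resize(p["color"][r:r+100,c:c+100],None,fx=4,fy=4,interpolation=cv2.INTER_CUBIC)[:,:,::-1] for p,r,c in((t,175,190),(s,180,190))]))
E
```

```text
t 20.9 p [453.7 132.3  74.7] yaw 106.43 z [-0.  0. -1.] F [-0.2  0.1  0.2] w 0.0 f 0.0 q [ 0.03  0.48  1.77  0.    0.89 -0.25]
```

View pics/h3.png

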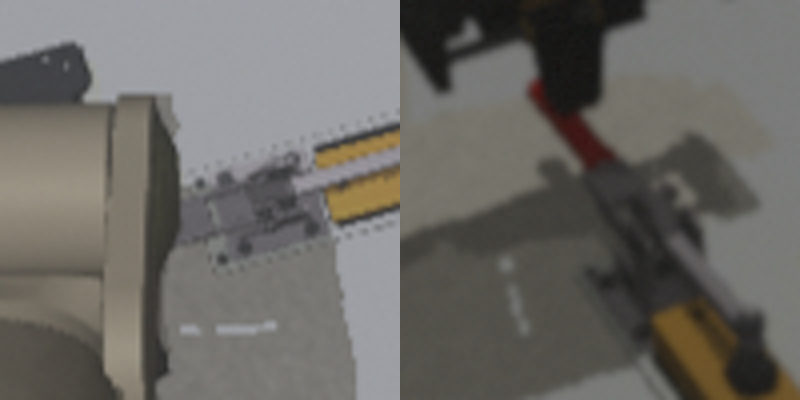

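```bash
python3 - <<'E'
from st import *
from arc import H,e
s=grab_frame("side");t=grab_frame("top")
f=lambda X:np.round((proj(s,np.array([X])/1e3)[0]-[190,180])*4+[400,0])
pt=observe()["ee_pos"]*1e3
print("tip",f(pt-[0,0,19]))
for th in(.7,.8,.9,.95):
    a=np.radians(66.7)-th; ta=np.radians(52)-th*55/54.6
    G=108.7*np.array([np.cos(a),np.sin(a)])+[0,24]; u=np.array([np.cos(ta),np.sin(ta)])
    print(th,[f(np.r_[H+(G+k*u)[0]*e,(G+k*u)[1]]) for k in(-45,0,37)])
for k in("clamp_grip",):
    print([(d["position"],d["confidence"]) for d in spot_point(k,s)])
m=outline_of("clamp_handle",s); print([ (x["position"],x["confidence"],x["mask"].sum()) for x in m])
hsv=cv2.cvtColor(s["color"],cv2.COLOR_RGB2HSV); r=((hsv[...,0]<8)|(hsv[...,0]>172))&(hsv[...,1]>150)&(hsv[...,2]>50)
r[:190]=0; r[240:]=0; r[:,:210]=0; r[:,260:]=0; yy,xx=np.nonzero(r); print(((yy.min()-180)*4,(yy.max()-180)*4,(xx.min()-190)*4+400,(xx.max()-190)*4+400))
E
```

```text
tip [566. 101.]
0.7 [array([609., 148.]), array([572.,  88.]), array([543.,  41.])]
0.8 [array([606., 151.]), array([569.,  98.]), array([540.,  55.])]
0.9 [array([604., 156.]), array([568., 108.]), array([540.,  71.])]
0.95 [array([603., 159.]), array([567., 114.]), array([540.,  80.])]
[([209.7, 234.7], 0.58), ([273.4, 276.7], 0.45)]
[([221.9, 241.0], 0.61, np.int64(306)), ([280.0, 274.0], 0.28, np.int64(757))]
(np.int64(84), np.int64(156), np.int64(532), np.int64(596))
```

Emit:
{"method": "jog_arm", "body": {"plan": [[0,0,-0.03,0,0,0,0],[0,0,0,0,0,0,0],[0,0,-0.02,0,0,0,0],[0,0,0,0,0,0,0],[0,0,0,0,0,0,0]]}}

```text
clock: 21.7
ee_pos: [0.454, 0.1324, 0.0737]
tcp_rot: [1.88, 2.515, 0.002]
wrist_force: [-4.9, -0.3, 20.0]
gripper_width: 0.0002
finger_force: 10.1
```

20 N at tip height 54.7 mm matches the lower stop (55 mm expected). I'll retreat and check that it stays.

Emit:
{"method": "jog_arm", "body": {"plan": [[0,0,0.1,0,0,0,0],[0,0,0.4,0,0,0,0],[0,0,0.6,0,0,0,0],[0,0.4,0.7,0,0,0,0],[0,0.7,0.5,0,0,0,0]]}}

```text
clock: 22.2
ee_pos: [0.4542, 0.187, 0.1893]
tcp_rot: [1.884, 2.512, 0.002]
wrist_force: [0.0, 0.4, -0.3]
gripper_width: 0.0007
finger_force: 0.0
```

Emit:
{"method": "jog_arm", "body": {"plan": [[0,0.8,0.3,0,0,0,0],[0,0.8,0,0,0,0,0],[0,0.8,0,0,0,0,0],[0,0,0,0,0,0,0],[0,0,0,0,0,0,0]]}}

```text
clock: 22.7
ee_pos: [0.4534, 0.3077, 0.2018]
tcp_rot: [-1.879, -2.517, 0.001]
wrist_force: [0.7, -0.5, 0.6]
gripper_width: 0.0005
finger_force: 0.0
```

```bash
python3 m2.py .034 pics/x.png; python3 - <<'E'
from st import *
t,s=grab_frame("top"),grab_frame("side")
cv2.imwrite("pics/end.png",np.hstack([cv2.resize(p["color"][r:r+120,c:c+100],None,fx=4,fy=4,interpolation=cv2.INTER_CUBIC)[:,:,::-1] for p,r,c in((t,155,230),(s,190,215))]))
E
```

```text
t 22.7 p [453.4 307.7 201.8] yaw 106.52 z [-0.001 -0.001 -1.   ] F [ 0.7 -0.5  0.6] w 0.5 f 0.0 q [ 0.38  0.42  1.4  -0.    1.32  0.09]
stack [505.2 -62.4 -73.3] [0.185]
top plate [504.6 -62.5 -73.5] [0.157]
 hole [504.8 -69.   34. ]
stack [508.3 -49.7 -76.2] [0.476]
top plate [506.  -58.6 -75.1] [0.369]
 hole [509.9 -71.5  34. ]
```

View pics/end.png

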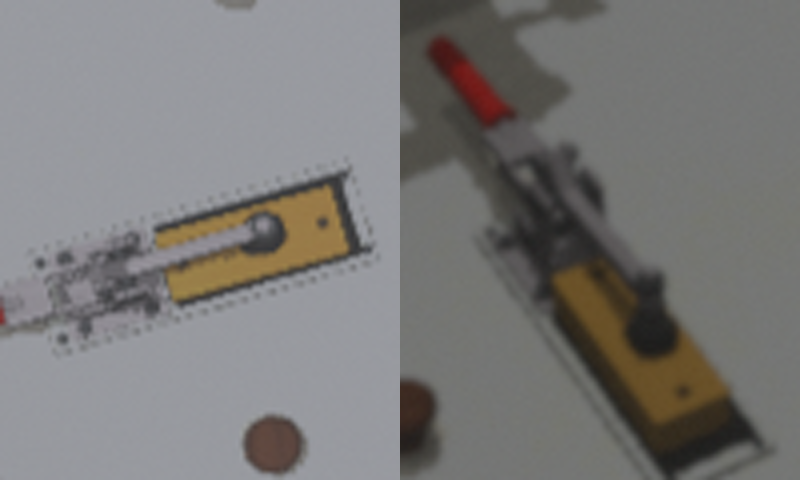

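The pad at crop (265,232) is pressing on the square pile, and the handle stays down with the arm clear. The fitted pile pose hasn't changed, so I'm handing the job in.

```bash
python3 -c "
from station import *
print(finish_job())"
```

```text
the job is handed in; nothing more can be done
None
```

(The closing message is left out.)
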